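Twist a spring-nut pipe clip into a sloping strut and lay the pipe across

ROBOT

A 7-joint arm with a two-finger parallel gripper is mounted at the origin on a cart in front of the work surface, level with it; the furniture and walls round the work are solid. World frame = base frame: x ahead of the robot, y to its left, z up, the work surface at z = 0. Lengths are in m, angles in rad, forces in N, time in s.
With the tool pointing down it reaches from about 0.35 to 0.9 m from the base axis. Payload 8.1 kg.
Tool frame: the origin (TCP) lies at the very end of the fingers, on their centre line; the grasp point (between the pads) lies 19 mm behind it; z points along the fingers, y is the line along which they close (so a half turn about z gives the same grasp; the last joint's range is limited). The gripper opens to 92 mm and grips with 3 to 60 N. Pads are 19 mm wide; open, the fingers measure 130 mm over their backs; the gripper's body (75 mm by 190 mm) begins 47 mm behind the grasp point.
Start: joints at [1.062, 0.434, 0.025, 1.573, -0.012, 1.134, -0.075], TCP at [0.247, -0.574, 0.227] pointing down, gripper open.
Joint ranges: [-2.62, 2.62], [-0.44, 2.09], [-1.27, 1.32], [0.08, 2.57], [-1.32, 4.46], [0.12, 2], [-2.74, 2.74]. Speed limits (rad/s): [2.22, 2.22, 3.01, 3.01, 3.14, 3.14, 3.14].

INTERFACE

Orientations are given as a rotation vector (axis times angle).
In Python, from cell import readout, cams, job gives the robot as it stands.
- The arm moves only by the tool drive_tool, never from a script. Its argument "commands" is a list of rows, each a list of 3 entries, a list of its own where there are three numbers: the turn, a rotation vector about the tool's x, y, z in rad, then the shift along the tool's x, y, z in cm, then the gripper's target within -1 to 1 (fully open at 1, half-way at 0, shut at -1). A call has 1 to 20 rows; each row is the pose to reach, as a shift and turn from the pose commanded when the call began, along the tool's axes at that moment; what a row does not reach only later rows make up. A row lasts 1/12 s, in which the tool goes at most 41.7 mm and 7.16 degrees, less where a joint would pass 70% of its speed; a pose out of reach is approached as far as the arm can. A call with a gripper value outside its range is refused whole. The fingers move at their own pace and stop on an object; "newtons" is the grip in N (left out, the last holds). Time passes only in rows, so rows that repeat a pose let the fingers close. It gives the time, the measured TCP pose, the force, the opening and the grip force at its end, in the units of the state.
- readout.observe(): the state, without advancing time (a new reading comes with each control period).
- cams.get_image(name): name is "scene" or "top" or "wrist"; returns the picture (420x560x3 uint8, blue, green, red); there is no depth.
- cams.camera_info(name): a dict with "camera_matrix" (3x3 intrinsics, pixels), "k1" (the pictures are not rectified: a ray, as slopes to the right and down, at radius r is drawn at 1 + k1 r^2 times it, then the intrinsics apply), "R" (3x3) and "t" (3): a world point X has camera coordinates R X + t. Camera axes: x right, y down, z forward; pixel columns grow to the right and rows downward; lengths in m; the calibration is good to about 2 mm. A picture is of the moment at which its call begins: read the wrist's pose just before it. camera_info takes no time and is no camera call; for the wrist camera it gives the pose at the moment of the call.
- job.sign_off(): hands the job in; it is judged then, once.
The state is a dict: "clock": time; "joints": joint angles; "dq": joint speeds; "joint_efforts": joint torques, N m; "position": TCP position; "ee_rot": TCP orientation; "force": force on the tool from outside, world axes, zero at the start; "ft_torque": the same for the moment, N m; "width": opening from 0.0 (shut) to 1.0 (fully open); "gripper_force": force on a finger pad.
Only numpy, scipy, OpenCV 4.12 (cv2) and the standard library are available. Lean on these libraries where they do the work, as an engineer would, in place of code of your own. Each camera call takes 0.05 s, during which the arm holds its last target. There are 200 camera calls.

TASK

Fit the loose orange pipe clip to the empty right-hand strut of the sloping frame, level with the clip already fitted on the left strut: drop its nut through the slot, push it in against its spring, give it a quarter turn and let go, so that the nut's grooves catch the channel lips. Then lay the copper pipe across the frame, fully down in both clips, and leave the ball valve and the blue marker beside the work where they are.

Things in the scene. Friction and masses are not known exactly. Their poses are not given: they have to be found in the camera images.
- frame: Fixed pipe-support frame of zinc-plated strut, 270 mm deep (x) by 220 mm wide (y), on the table. Origin on the table under its middle; x from its low front to its high back, y left, z up. Its two sloping struts, 170 mm apart, rise at 30 degrees to the back with their slots up; the space between them is open but for low cross bars.
- strut_right: The empty sloping strut, on the frame's right (-y) side: 41x41 mm channel, 230 mm long, capped ends. Origin: mid-length, centre of the slot, in the plane of the slotted upper face, 120 mm above the table. x runs up the slope along the slot, y across it to the left, z straight out of the slot, 30 degrees from vertical, leaning to the low front.
- slot (a point): Same point and axes as the empty strut: middle of its slot. The slot is 22 mm wide; each edge has a turned-in lip 2.5 mm thick that reaches 6.5 mm below the face; inside, 36 mm between the walls and 38 mm deep.
- strut_left: The same strut on the frame's left (+y) side, same axes; it carries the fitted clip.
- fitted (a joint): Place of the already fitted clip along the left strut: metres up the slope from the strut's middle. It is clamped there (moves only under more than 80 N).
- fitted_seat (a point): Centre of the pipe's seat (where the pipe's axis comes to lie) in the fitted orange clip, 34.5 mm out from the left strut's face; axes as the left strut's. Its saddle is like that of the loose clip, open away from the strut.
- clip: Loose pipe clip on a spring channel nut, 58 mm tall, 0.12 to 0.2 kg, standing upright on its nut. Origin: centre of the nut's underside; z up along its stem, x along the nut's long side and along the pipe's channel in the saddle. It goes in with x along the slot; after the quarter turn (either way) x lies across the slot and its underside 13 mm below the face.
- clip_nut (a point): Centre of the nut's top, 9 mm above its underside; axes as the clip's. Steel nut 33.5 (x) by 17.5 (y) by 9 mm; two grooves parallel to y, 4.5 mm wide and 2.5 mm deep, at x = +-12.25 mm take the lips' edges. Its corners are bevelled so that it turns freely below the lips, either way; the grooves settle on the lips if it is within about 6 degrees of square.
- clip_grip (a point): Grip point between the flat sides of the clip's orange saddle, on its axis 50 mm above the nut's underside; axes as the clip's. The saddle spans 36 to 58 mm: a U open upwards, 22 mm long in x, 26.5 mm wide outside in y (grip here), 17.5 mm inside, its bottom at 40 mm, mouth bevelled.
- clip_seat (a point): Centre of the pipe's seat in the loose clip, on its axis 47.5 mm above the nut's underside (34.5 mm out from the strut's face when caught); axes as the clip's.
- clip_plate (a joint): Travel (m) of the clip's sprung 38x38x4 mm steel plate along the stem towards the saddle: 0 free (its underside 2 mm above the nut's top; a black collar stands 7 mm on it), 0.009 at the stop; spring 5 N at 0, 11 N at the stop. With the plate on the strut's face the nut is clear of the lips, free to turn, from 0.005 on (0.007 is good); caught, it reads 0.002.
- pipe: Copper pipe, 15 mm diameter, 284 mm long, 0.14 to 0.28 kg, with a brass hexagon nut 24 mm across flats and 18 mm long near each end (118 to 136 mm from the middle), lying on the nuts' flats, its axis 12 mm above the table. Origin at the middle on the pipe's axis, x along it. The saddles hold it between the two nuts, with about 20 mm to spare each way.
- valve: Bystander: brass ball valve with red lever, 35x110x57 mm, to the left of the work. Origin under its middle.
- pen: Bystander: blue marker pen, 14x122x14 mm, lying near the front right corner of the work. Origin under its middle.
Mind the look-alikes: they are no part of the job. Leave any green or red look-alike of the clip alone.

How it is judged:
On the way:
1. the loose clip is caught in the right strut, crosswise, level with the fitted one, and let go (y of clip in the frame of strut_right between -0.004 and 0.004 m and z of clip in the frame of strut_right between -0.015 and -0.011 m and angle between the x axis of clip and the y axis of strut_right, either way round below 0.15 rad and angle between the z axis of clip and the z axis of strut_right, either way round below 0.1 rad and value of joint clip_plate between 0.001 and 0.004 m and x of clip_seat in the frame of fitted_seat between -0.01 and 0.01 m and contact force between the fingers and clip below 0.05 N), for 0.2 s.
At the end, for the whole second after the job is handed in: Clip caught: nut underside 11-15 mm below the slotted face, plate 1-4 mm up, crosswise within 0.15 rad, within 4 mm of the slot's middle and 10 mm of the fitted clip along the slope; pipe down in both saddles within 4 mm, square to the struts within 0.09 rad, at rest (y of clip in the frame of strut_right between -0.004 and 0.004 m and z of clip in the frame of strut_right between -0.015 and -0.011 m and angle between the x axis of clip and the y axis of strut_right, either way round below 0.15 rad and angle between the z axis of clip and the z axis of strut_right, either way round below 0.1 rad and value of joint clip_plate between 0.001 and 0.004 m and x of clip_seat in the frame of fitted_seat between -0.01 and 0.01 m and z of pipe in the frame of fitted_seat between -0.004 and 0.004 m and x of pipe in the frame of fitted_seat between -0.009 and 0.009 m and z of pipe in the frame of slot between 0.0305 and 0.0385 m and angle between the x axis of pipe and the y axis of strut_left, either way round below 0.09 rad and linear speed of pipe below 0.01 m/s); the robot touches nothing.
It fails at once if the ball valve or the blue marker is shifted by more than 30 mm (distance of any of valve, pen from where it was at the start of the episode above 0.03 m).
It also fails if it takes over 70 s, if anything falls off the work surface, if the arm or the gripper's body presses on something with over 40 N, if the wrist force passes 120 N, or if a joint passes its speed limit or range.

## Working session

There is one attempt and no reset: what is moved stays moved. The work goes in short steps, Python scripts to look and compute and a tool call to move; the robot and the scene stay as the last step left them, time stands still between calls to the robot, and variables do not carry over. Pictures are saved under pics/ and viewed, at most 10 in all, crops included, and the job is handed in when it is done.

Besides the shell and the picture viewer there is one more tool, called as name([rows], argument=value, ...), one row to a line, values as JSON. drive_tool: Moves the arm, as the interface text tells. Its arguments: {"type":"object","properties":{"commands":{"type":"array"},"newtons":{"type":"number"}},"required":["commands"]}

```bash
ls; mkdir -p pics; python3 - <<'E'
from cell import readout,cams,job
import cv2,numpy as np
s=readout.observe();print({k:np.round(v,3).tolist() for k,v in s.items()})
for n in ("scene","top"):
    cv2.imwrite(f"pics/{n}0.png",cams.get_image(n))
for n in ("scene","top","wrist"):
    c=cams.camera_info(n);print(n,{k:np.round(v,4).tolist() for k,v in c.items()})
E
```

```text
pics
{'clock': 0.0, 'joints': [1.062, 0.435, 0.025, 1.574, -0.012, 1.134, -0.075], 'dq': [-0.001, 0.001, -0.001, -0.001, -0.001, 0.001, -0.001], 'joint_efforts': [0.0, -66.786, 0.985, -31.446, -0.061, 0.043, 0.0], 'position': [0.246, -0.574, 0.226], 'ee_rot': [-3.076, -0.633, 0.001], 'force': [0.667, 0.181, -0.447], 'ft_torque': [-0.033, -0.033, 0.057], 'gripper_force': 0.0, 'width': 1.001}
scene {'camera_matrix': [[498.1181, 0.0, 274.0817], [0.0, 498.1181, 212.5362], [0.0, 0.0, 1.0]], 'k1': -0.0444, 'R': [[0.1106, -0.9938, 0.0083], [-0.5233, -0.0654, -0.8496], [0.8449, 0.0896, -0.5273]], 't': [-0.0731, 0.3609, 0.9912]}
top {'camera_matrix': [[542.8614, 0.0, 281.7093], [0.0, 542.8614, 214.2493], [0.0, 0.0, 1.0]], 'k1': 0.0395, 'R': [[-0.0244, -0.9997, -0.0091], [-0.9949, 0.0251, -0.098], [0.0982, 0.0066, -0.9951]], 't': [0.0115, 0.515, 1.4374]}
wrist {'camera_matrix': [[299.4443, 0.0, 275.9456], [0.0, 299.4443, 210.97], [0.0, 0.0, 1.0]], 'k1': 0.0213, 'R': [[0.3941, -0.9191, -0.0011], [-0.8826, -0.3788, 0.2783], [-0.2562, -0.1087, -0.9605]], 't': [-0.6242, -0.0348, 0.3903]}
```

View pics/scene0.png

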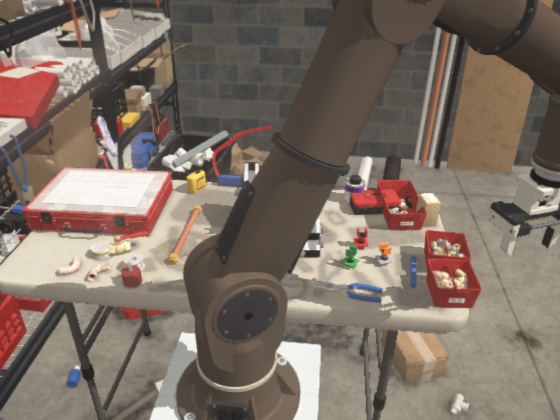

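View pics/top0.png

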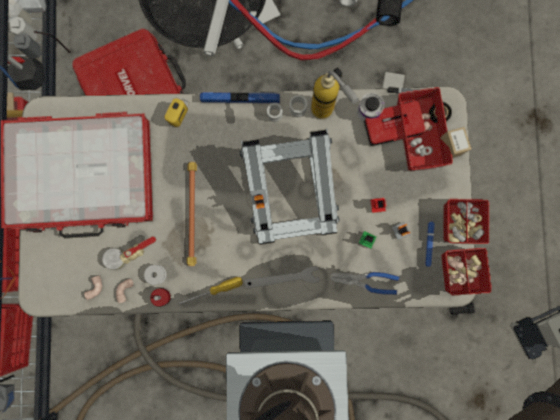

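Top view: the frame is at (290,188), with the fitted orange clip at (259,201). The pipe runs from (193,165) to (191,262). There are three loose clip-like things: orange (402,229), green (367,240) and red (378,205). The orange one fits the description; I'll confirm it in an enlarged crop. The marker is at (430,243) and the valve at about (135,250).

```bash
cat > h.py <<'E'
from cell import readout,cams,job
import cv2,numpy as np
from scipy.spatial.transform import Rotation as Ro
def proj(c,P):
    X=np.atleast_2d(P)@np.array(c["R"]).T+c["t"]; s=X[:,:2]/X[:,2:]
    s=s*(1+c["k1"]*(s**2).sum(1,keepdims=True)); K=np.array(c["camera_matrix"])
    return s*[K[0,0],K[1,1]]+K[:2,2]
def ray(c,uv):
    K=np.array(c["camera_matrix"]);d=(np.array(uv,float)-K[:2,2])/[K[0,0],K[1,1]];s=d.copy()
    for _ in range(20): s=d/(1+c["k1"]*(s@s))
    R=np.array(c["R"]);return -R.T@np.array(c["t"]),R.T@np.r_[s,1]
def onz(c,uv,z):
    o,d=ray(c,uv);return o+d*(z-o[2])/d[2]
E
python3 - <<'E'
from h import *
im=cv2.imread("pics/top0.png")
a=cv2.resize(im[190:260,340:440],None,fx=4,fy=4,interpolation=2)
b=cv2.resize(im[125:250,235:345],None,fx=3.6,fy=3.6,interpolation=2)
w=np.zeros((600,800,3),np.uint8);w[:280,:400]=a;w[:450,400:796]=b
cc=cv2.imread("pics/scene0.png")[220:290,330:430];w[290:290+280,:400]=cv2.resize(cc,None,fx=4,fy=4,interpolation=2)
cv2.imwrite("pics/crop0.png",w)
c=cams.camera_info("top")
for n,p,z in [("clip",(402,229),.05),("green",(367,240),.05),("red",(378,205),.05),("pen",(430,243),.01),("p1",(193,165),.015),("p2",(191,262),.015),("fit",(259,201),.15),("FL",(264,237),.08),("FR",(331,228),.08),("BL",(249,145),.18),("BR",(320,137),.18)]:
    print(n,onz(c,p,z).round(3))
E
```

```text
clip [ 0.466 -0.317  0.05 ]
green [ 0.439 -0.224  0.05 ]
red [ 0.531 -0.257  0.05 ]
pen [ 0.429 -0.399  0.01 ]
p1 [0.658 0.238 0.015]
p2 [0.393 0.246 0.015]
fit [0.537 0.053 0.15 ]
FL [0.452 0.046 0.08 ]
FR [ 0.471 -0.128  0.08 ]
BL [0.671 0.073 0.18 ]
BR [ 0.687 -0.1    0.18 ]
```

View pics/crop0.png

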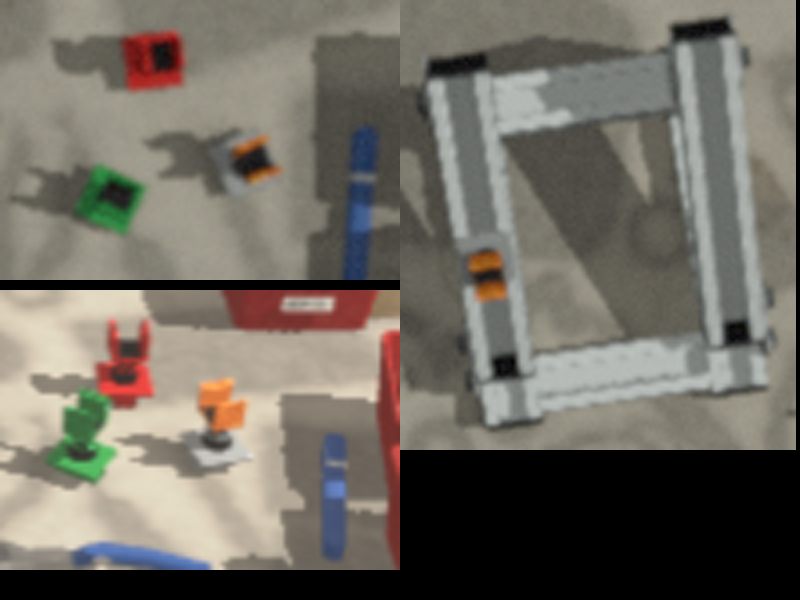

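The crop confirms it: the orange-and-steel clip is at (402,229), while the look-alikes are wholly green or red. Next I'll work out where to put the wrist camera.

```bash
cat >> h.py <<'E'
def pose():
    s=readout.observe();return np.array(s["position"]),Ro.from_rotvec(s["ee_rot"])
def to(p,R,show=True):
    """print turn (rad), shift (cm) in present tool axes to world pose"""
    p0,R0=pose();t=(R0.inv()*R).as_rotvec();d=R0.inv().apply(np.array(p)-p0)*100
    print("turn",t.round(3),"shift",d.round(2),"rows",int(np.ceil(max(np.linalg.norm(t)/.125,np.linalg.norm(d)/4.17))))
def down(yaw,tilt=0,half=False):
    """tool z down, leaning by tilt about tool... x axis of tool at yaw"""
    x=np.array([np.cos(yaw),np.sin(yaw),0]);z=np.array([0,0,-1.]);return Ro.from_matrix(np.c_[x,np.cross(z,x),z])
E
python3 - <<'E'
from h import *
p,R=pose();print(R.as_matrix().round(3))
c=cams.camera_info("wrist");Rc=np.array(c["R"]);o=-Rc.T@c["t"]
oT=R.inv().apply(o-p);RT=Rc@R.as_matrix();print("cam in tool",oT.round(4));print(RT.round(3))
for yaw in (0.,.4,-.4,3.14):
  Rn=down(yaw);pn=np.array([.42,-.17,.40])
  cn=dict(c);cn["R"]=RT@Rn.as_matrix().T;cn["t"]=-cn["R"]@(pn+Rn.apply(oT))
  print(yaw,proj(cn,[[.466,-.317,.05],[.537,.053,.15],[.47,-.13,.08],[.69,-.1,.18],[.67,.07,.18]]).round(0).tolist());to(pn,Rn)
E
```

```text
[[ 0.919  0.395 -0.001]
 [ 0.395 -0.919  0.001]
 [-0.    -0.001 -1.   ]]
cam in tool [ 7.480e-02 -1.000e-04 -1.578e-01]
[[-0.001  1.    -0.   ]
 [-0.961 -0.001 -0.278]
 [-0.278  0.     0.961]]
0.0 [[365.0, 142.0], [98.0, 88.0], [250.0, 141.0], [207.0, -79.0], [41.0, -57.0]]
turn [-0.001  0.     0.406] shift [ 31.88 -30.28 -17.36] rows 12
0.4 [[366.0, 179.0], [141.0, 18.0], [265.0, 133.0], [316.0, -86.0], [146.0, -152.0]]
turn [-0.001  0.     0.006] shift [ 31.88 -30.28 -17.36] rows 12
-0.4 [[349.0, 108.0], [90.0, 165.0], [240.0, 154.0], [115.0, -22.0], [-6.0, 65.0]]
turn [-0.001  0.001  0.806] shift [ 31.88 -30.28 -17.36] rows 12
3.14 [[191.0, 197.0], [427.0, 259.0], [300.0, 203.0], [322.0, 359.0], [437.0, 349.0]]
turn [-1.000e-03 -2.000e-03 -2.734e+00] shift [ 31.88 -30.28 -17.36] rows 22
```

```bash
python3 - <<'E'
from h import *
to([.55,-.14,.40],down(.0))
E
```

```text
turn [-0.001  0.     0.406] shift [ 45.01 -27.91 -17.37] rows 14
```

drive_tool([
  [[0, 0, 0], [0, 0, -10], 1],
  [[0, 0, 0], [0, 0, -17.4], 1],
  [[0, 0, 0], [0, 0, -17.4], 1],
  [[0, 0, 0.406], [45, -27.9, -17.4], 1],
  [[0, 0, 0.406], [45, -27.9, -17.4], 1],
  [[0, 0, 0.406], [45, -27.9, -17.4], 1],
  [[0, 0, 0.406], [45, -27.9, -17.4], 1],
  [[0, 0, 0.406], [45, -27.9, -17.4], 1],
  [[0, 0, 0.406], [45, -27.9, -17.4], 1],
  [[0, 0, 0.406], [45, -27.9, -17.4], 1],
  [[0, 0, 0.406], [45, -27.9, -17.4], 1],
  [[0, 0, 0.406], [45, -27.9, -17.4], 1],
  [[0, 0, 0.406], [45, -27.9, -17.4], 1],
  [[0, 0, 0.406], [45, -27.9, -17.4], 1],
  [[0, 0, 0.406], [45, -27.9, -17.4], 1],
  [[0, 0, 0.406], [45, -27.9, -17.4], 1],
  [[0, 0, 0.406], [45, -27.9, -17.4], 1],
  [[0, 0, 0.406], [45, -27.9, -17.4], 1],
  [[0, 0, 0.406], [45, -27.9, -17.4], 1],
])

```text
clock: 1.68
position: [0.5497, -0.1409, 0.4002]
ee_rot: [3.141, -0.001, -0.002]
force: [-1.1, -0.6, 0.9]
width: 0.999
gripper_force: 0.0
```

```bash
python3 - <<'E'
from h import *
s=readout.observe();print({k:np.round(s[k],3).tolist() for k in("clock","joints","position","ee_rot","force","dq")})
cams.get_image("wrist") if 0 else None
import pickle
c=cams.camera_info("wrist");im=cams.get_image("wrist");pickle.dump((c,im),open("w1.pkl","wb"))
cv2.imwrite("pics/w1.png",cv2.resize(im,(800,600),interpolation=2))
im=cams.get_image("top");pickle.dump((cams.camera_info("top"),im),open("t1.pkl","wb"))
E
```

```text
{'clock': 1.683, 'joints': [0.288, 0.264, -0.178, 1.403, 0.047, 1.48, -1.459], 'position': [0.55, -0.141, 0.4], 'ee_rot': [3.141, -0.001, -0.002], 'force': [-1.08, -0.565, 0.929], 'dq': [0.023, -0.01, 0.019, 0.004, -0.0, 0.001, -0.0]}
```

View pics/w1.png

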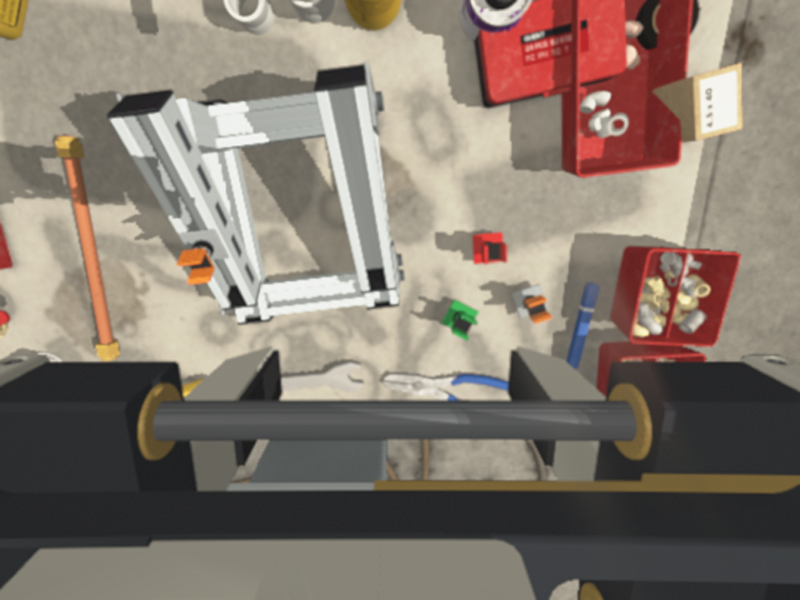

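The wrist view (800 wide) shows the orange clip at (535,303), green at (461,318), red at (490,248) and the marker at (583,325). It also shows the fitted clip at (197,260), the right slot from (340,80) to (377,285), and the pipe from (68,147) to (107,350). Now I'll move over the clip for a closer look.

```bash
python3 - <<'E'
from h import *
to([.466,-.317,.19],down(1.97))
E
```

```text
turn [-0.000e+00  1.000e-03 -1.973e+00] shift [-8.27 17.52 21.07] rows 16
```

drive_tool([
  [[0, 0, -1.97], [-8.3, 17.5, 15], 0],
  [[0, 0, -1.97], [-8.3, 17.5, 15], 0],
  [[0, 0, -1.97], [-8.3, 17.5, 15], 0],
  [[0, 0, -1.97], [-8.3, 17.5, 21], 0],
  [[0, 0, -1.97], [-8.3, 17.5, 21], 0],
  [[0, 0, -1.97], [-8.3, 17.5, 21], 0],
  [[0, 0, -1.97], [-8.3, 17.5, 21], 0],
  [[0, 0, -1.97], [-8.3, 17.5, 21], 0],
  [[0, 0, -1.97], [-8.3, 17.5, 21], 0],
  [[0, 0, -1.97], [-8.3, 17.5, 21], 0],
  [[0, 0, -1.97], [-8.3, 17.5, 21], 0],
  [[0, 0, -1.97], [-8.3, 17.5, 21], 0],
  [[0, 0, -1.97], [-8.3, 17.5, 21], 0],
  [[0, 0, -1.97], [-8.3, 17.5, 21], 0],
  [[0, 0, -1.97], [-8.3, 17.5, 21], 0],
  [[0, 0, -1.97], [-8.3, 17.5, 21], 0],
  [[0, 0, -1.97], [-8.3, 17.5, 21], 0],
  [[0, 0, -1.97], [-8.3, 17.5, 21], 0],
  [[0, 0, -1.97], [-8.3, 17.5, 21], 0],
])

```text
clock: 3.37
position: [0.4664, -0.316, 0.1908]
ee_rot: [1.744, 2.613, -0.001]
force: [-0.2, -0.3, -0.3]
width: 0.5
gripper_force: 0.0
```

```bash
python3 - <<'E'
from h import *
import pickle
s=readout.observe();print({k:np.round(s[k],3).tolist() for k in("clock","joints","position","ee_rot")})
c=cams.camera_info("wrist");im=cams.get_image("wrist");pickle.dump((c,im),open("w2.pkl","wb"))
u=proj(c,[[.466,-.317,.03]])[0];print(u)
x,y=np.round(u).astype(int)-[70,60];x=max(x,0);y=max(y,0)
cv2.imwrite("pics/w2.png",cv2.resize(im[y:y+120,x:x+140],None,fx=5,fy=5,interpolation=2));print(x,y)
E
```

```text
{'clock': 3.367, 'joints': [0.853, 0.416, -0.48, 1.742, 0.219, 1.036, 0.689], 'position': [0.466, -0.316, 0.191], 'ee_rot': [1.744, 2.613, -0.001]}
[275.59475331 196.48778   ]
206 136
```

View pics/w2.png

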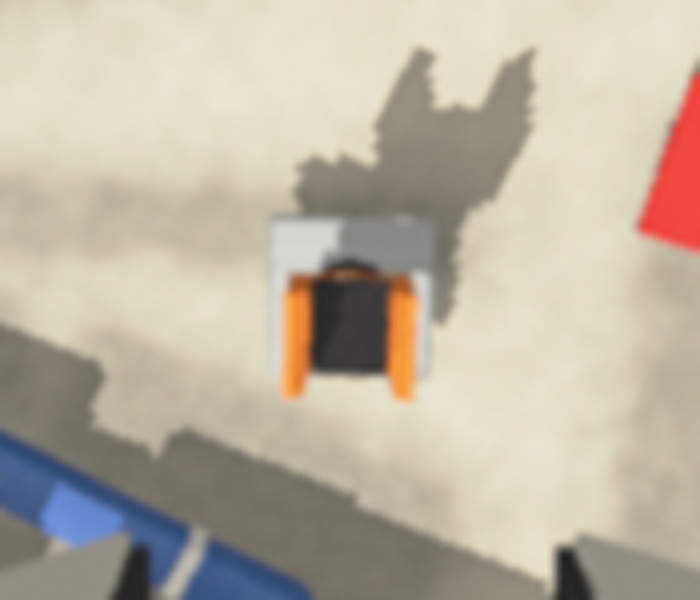

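The clip stands nearly square to the tool. In the crop the saddle's near corners are at (283,398) and (414,398), its far corners at (288,278) and (415,278), and the plate's far corners at (272,215) and (435,220). I'll fit its pose to these.

```bash
python3 - <<'E'
from h import *
import pickle
from scipy.optimize import least_squares as ls
c,im=pickle.load(open("w2.pkl","rb"))
uv=np.array([[283,398],[414,398],[288,277],[415,277],[272,215],[435,220]])/5+[206,136]-.4
L=np.array([[-.011,-.01325,.058],[-.011,.01325,.058],[.011,-.01325,.058],[.011,.01325,.058],[.019,-.019,.015],[.019,.019,.015]])*[1,-1,1]
def W(q):return L@Ro.from_rotvec([0,0,q[2]]).as_matrix().T+[q[0],q[1],0]
best=None
for ys in (1,-1):
  L2=L*[1,ys,1]
  f=lambda q:(proj(c,L2@Ro.from_rotvec([0,0,q[2]]).as_matrix().T+[q[0],q[1],0])-uv).ravel()
  r=ls(f,[.466,-.317,1.97]);print(ys,r.x.round(4),r.cost,r.fun.round(1))
  if best is None or r.cost<best.cost:best=r
x,y,yaw=best.x
to([x,y,.075],down(yaw));to([x,y,.030],down(yaw))
E
```

```text
1 [ 0.4665 -0.3178  1.9421] 8.331619863085693 [ 0.2 -1.1  0.1 -0.6 -0.6  1.8  0.7  2.4 -0.8 -1.3  0.4 -1.5]
-1 [ 0.4625 -0.3085 -1.1368] 1732.4089345958648 [ -0.5 -31.6   0.2 -32.7  -0.3  14.2   0.6  13.2  -0.2  23.8   0.2  21.5]
turn [-0.     0.     0.024] shift [-0.17 -0.08 11.58] rows 3
turn [-0.     0.     0.024] shift [-0.17 -0.08 16.08] rows 4
```

drive_tool([
  [[0, 0, 0.02], [-0.2, -0.1, 8], 0],
  [[0, 0, 0.02], [-0.2, -0.1, 8], 0],
  [[0, 0, 0.02], [-0.2, -0.1, 8], 0],
  [[0, 0, 0.02], [-0.2, -0.1, 12], 0],
  [[0, 0, 0.02], [-0.2, -0.1, 14.5], 0],
  [[0, 0, 0.02], [-0.2, -0.1, 16], 0],
  [[0, 0, 0.02], [-0.2, -0.1, 16], 0],
  [[0, 0, 0.02], [-0.2, -0.1, 16], 0],
  [[0, 0, 0.02], [-0.2, -0.1, 16], -1],
  [[0, 0, 0.02], [-0.2, -0.1, 16], -1],
  [[0, 0, 0.02], [-0.2, -0.1, 16], -1],
  [[0, 0, 0.02], [-0.2, -0.1, 16], -1],
  [[0, 0, 0.02], [-0.2, -0.1, 16], -1],
  [[0, 0, 0.02], [-0.2, -0.1, 16], -1],
  [[0, 0, 0.02], [-0.2, -0.1, 16], -1],
], newtons=40)

```text
clock: 4.67
position: [0.4675, -0.318, 0.032]
ee_rot: [1.763, 2.598, -0.0]
force: [-1.7, -0.9, 7.6]
width: 0.288
gripper_force: 39.8
```

```bash
cat >> h.py <<'E'
def strut(o,psi):
    """strut frame rotation"""
    return Ro.from_euler("z",psi)*Ro.from_euler("y",-np.pi/6)
def toolon(S,flip=True,turn=0):
    # tool x=-xs, y=ys, z=-zs (flip) then turn about tool z
    return S*Ro.from_matrix(np.diag([-1,1,-1.]))*Ro.from_euler("z",turn)
E
python3 - <<'E'
from h import *
S=strut(0,.125);o=np.array([.579,-.114,.12]);s=-.009;h=.15
R=toolon(S);print(R.as_matrix().round(2));p=o+S.apply([s,0,h]);print(p)
to(p,R)
E
```

```text
[[-0.86 -0.12  0.5 ]
 [-0.11  0.99  0.06]
 [-0.5  -0.   -0.87]]
[ 0.49685176 -0.12432235  0.24540381]
turn [-0.345 -0.443 -1.285] shift [ 16.88   9.9  -21.36] rows 12
```

drive_tool([
  [[0, 0, 0], [0, 0, -4], -1],
  [[0, 0, 0], [0, 0, -8], -1],
  [[0, 0, 0], [0, 0, -12], -1],
  [[0, 0, 0], [0, 0, -18], -1],
  [[0, 0, 0], [0, 0, -21.4], -1],
  [[-0.345, -0.443, -1.285], [16.9, 9.9, -21.4], -1],
  [[-0.345, -0.443, -1.285], [16.9, 9.9, -21.4], -1],
  [[-0.345, -0.443, -1.285], [16.9, 9.9, -21.4], -1],
  [[-0.345, -0.443, -1.285], [16.9, 9.9, -21.4], -1],
  [[-0.345, -0.443, -1.285], [16.9, 9.9, -21.4], -1],
  [[-0.345, -0.443, -1.285], [16.9, 9.9, -21.4], -1],
  [[-0.345, -0.443, -1.285], [16.9, 9.9, -21.4], -1],
  [[-0.345, -0.443, -1.285], [16.9, 9.9, -21.4], -1],
  [[-0.345, -0.443, -1.285], [16.9, 9.9, -21.4], -1],
  [[-0.345, -0.443, -1.285], [16.9, 9.9, -21.4], -1],
  [[-0.345, -0.443, -1.285], [16.9, 9.9, -21.4], -1],
  [[-0.345, -0.443, -1.285], [16.9, 9.9, -21.4], -1],
  [[-0.345, -0.443, -1.285], [16.9, 9.9, -21.4], -1],
  [[-0.345, -0.443, -1.285], [16.9, 9.9, -21.4], -1],
  [[-0.345, -0.443, -1.285], [16.9, 9.9, -21.4], -1],
])

```text
clock: 6.33
position: [0.4958, -0.1242, 0.2446]
ee_rot: [-0.16, 2.616, 0.046]
force: [-0.3, -0.3, -1.6]
width: 0.281
gripper_force: 39.8
```

```bash
python3 - <<'E'
from h import *
import pickle
s=readout.observe();print({k:np.round(s[k],3).tolist() for k in("clock","joints","position","ee_rot","width","dq")})
c=cams.camera_info("wrist");im=cams.get_image("wrist");pickle.dump((c,im),open("w3.pkl","wb"))
cv2.imwrite("pics/w3.png",cv2.resize(im,(800,600),interpolation=2))
E
```

```text
{'clock': 6.333, 'joints': [1.199, 0.093, -0.937, 2.171, -0.29, 0.449, 2.208], 'position': [0.496, -0.124, 0.245], 'ee_rot': [-0.16, 2.616, 0.046], 'width': 0.281, 'dq': [-0.029, 0.003, 0.005, -0.015, 0.011, 0.003, -0.025]}
```

View pics/w3.png

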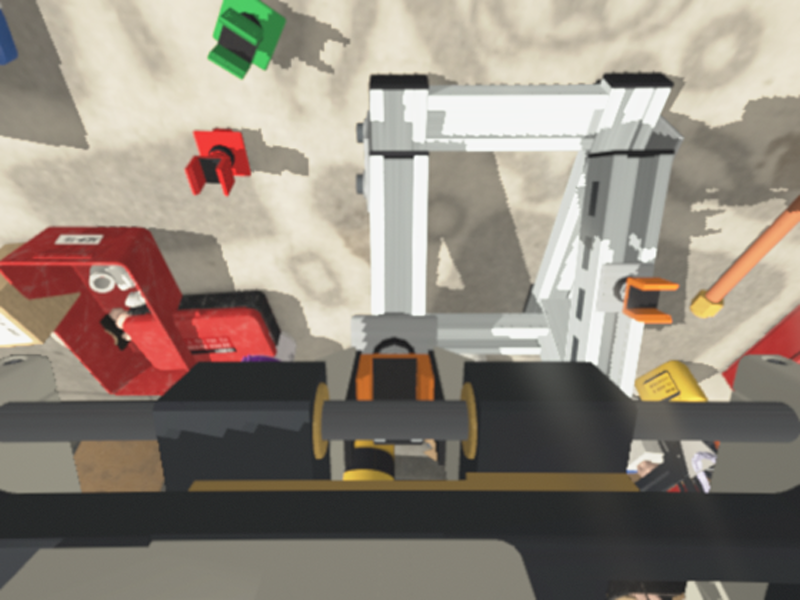

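The view along the right strut (800 wide): its low end is at (400,153) and the slot runs to (398,315). The fitted clip's saddle is at (650,300). The held clip is at (395,378), square in the fingers. I'll enlarge this to measure it.

```bash
python3 - <<'E'
from h import *
import pickle
c,im=pickle.load(open("w3.pkl","rb"))
w=np.zeros((600,800,3),np.uint8)
a=cv2.resize(im[95:245,245:313],None,fx=4,fy=4,interpolation=2) # 600x272
b=cv2.resize(im[95:245,395:500],None,fx=4,fy=4,interpolation=2)
w[:,:272]=a;w[:,300:720]=b
cv2.imwrite("pics/w3c.png",w)
g=cv2.cvtColor(im,6)
for v in (115,135,155,175,195,210): print(v,g[v,254:308].tolist())
E
```

```text
115 [215, 219, 221, 215, 218, 238, 244, 245, 246, 246, 246, 246, 246, 241, 216, 185, 182, 184, 185, 185, 183, 181, 183, 185, 185, 182, 181, 183, 185, 186, 187, 187, 187, 185, 186, 215, 245, 247, 246, 246, 246, 246, 246, 246, 244, 223, 163, 146, 148, 148, 147, 147, 145, 144]
135 [166, 197, 215, 218, 222, 240, 245, 246, 246, 246, 246, 246, 246, 246, 229, 190, 181, 184, 185, 185, 184, 182, 184, 186, 184, 181, 181, 184, 184, 185, 187, 188, 187, 187, 195, 230, 247, 247, 246, 246, 246, 246, 246, 247, 238, 189, 140, 131, 132, 132, 131, 128, 127, 125]
155 [167, 167, 168, 166, 187, 235, 245, 246, 246, 246, 246, 246, 247, 248, 241, 200, 182, 184, 184, 184, 183, 182, 183, 186, 183, 182, 182, 185, 185, 185, 187, 188, 187, 186, 205, 239, 247, 247, 246, 246, 246, 246, 247, 246, 228, 162, 135, 135, 138, 139, 140, 141, 143, 143]
175 [165, 165, 166, 166, 175, 214, 241, 246, 246, 246, 246, 246, 247, 247, 240, 200, 182, 184, 183, 183, 182, 182, 183, 184, 183, 181, 183, 184, 183, 183, 186, 186, 186, 187, 215, 246, 248, 247, 246, 246, 246, 246, 247, 244, 217, 156, 141, 142, 144, 142, 140, 140, 145, 169]
195 [220, 218, 217, 216, 215, 222, 241, 245, 246, 246, 246, 246, 246, 247, 239, 202, 184, 183, 183, 182, 181, 181, 182, 183, 183, 182, 183, 183, 181, 182, 185, 187, 186, 187, 216, 246, 247, 246, 246, 246, 246, 247, 247, 235, 178, 146, 144, 146, 146, 145, 145, 157, 196, 219]
210 [220, 221, 222, 222, 221, 228, 244, 246, 246, 246, 246, 246, 246, 247, 240, 204, 183, 184, 184, 182, 181, 182, 183, 184, 181, 181, 182, 184, 181, 182, 185, 186, 186, 189, 219, 245, 247, 246, 246, 246, 246, 247, 247, 228, 165, 140, 139, 136, 133, 130, 125, 122, 120, 119]
```

View pics/w3c.png

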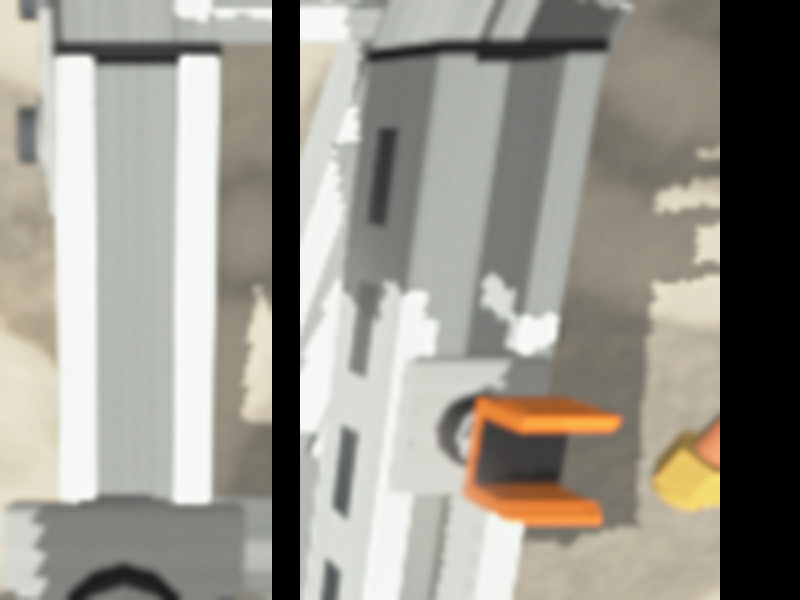

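```bash
python3 - <<'E'
from h import *
import pickle
from scipy.optimize import least_squares as ls
c,im=pickle.load(open("w3.pkl","rb"));p,R=pose()
A=lambda x,y:[245+x/4-.375,95+y/4-.375]
B=lambda x,y:[395+(x-300)/4-.375,95+y/4-.375]
rows=[115,135,155,175,195,210]
sl=[[254+a,v] for a,v in zip([14,14.3,14.6,14.6,14.6,14.7],rows)]
sr=[[254+a,v] for a,v in zip([35,34.6,34.3,34,34,33.9],rows)]
orr=[[254+a,v] for a,v in zip([45.4,45,44.6,44.4,43.8,43.7],rows)]
# left strut: outer edges face: left edge (440,55)->(410,290) ; right edge (608,50)->(545,390?) ; slot edges (508,55)->(470,350)
# image left = -y side? tool y = ys -> image right = +ys
ll=[B(440,57),B(425,170),B(411,285)]; l1=[B(508,57),B(490,200),B(472,345)]; l2=[B(567,52),B(547,190)]
l3=[B(608,50),B(583,185)]
ends=[(0,A(75,57)),(0,A(195,57)),(.17,B(475,55)),(.17,B(590,47))]
def face(uv,q):
    S=strut(0,q[2]);o=np.array([q[0],q[1],.12]);C,d=ray(c,uv);n=S.apply([0,0,1]);X=C+d*((o-C)@n)/(d@n);return S.inv().apply(X-o)
def f(q,pr=False):
    r=[]
    for pts,y in((sl,-.011),(sr,.011),(orr,.0205),(ll,.17-.0205),(l1,.17-.011),(l2,.17+.011),(l3,.17+.0205)):
        e=[face(u,q)[1]-y for u in pts]; r+=e
        if pr:print(y,(np.array(e)*1e3).round(1))
    e=[face(u,q)[0]+.115 for y,u in ends];r+=e
    if pr:print("ends",(np.array(e)*1e3).round(1))
    return np.array(r)
r=ls(f,[.579,-.114,.125],loss="soft_l1",f_scale=.0015,x_scale=[.1,.1,.1]);q=r.x;print(q.round(4));f(q,True)
# held clip check
g=im[262:272];hsv=cv2.cvtColor(im,cv2.COLOR_BGR2HSV);m=(hsv[...,0]>5)&(hsv[...,0]<18)&(hsv[...,1]>150)&(hsv[...,2]>80)
for v in (252,258,264,270,276,280):
    k=np.where(m[v,240:310])[0]+240;print(v,k.min() if len(k) else None,k.max() if len(k) else None)
T=np.array([[x,y,z] for z in(-.027,-.005) for x in(.011,-.011) for y in(-.01325,.01325)]);print(proj(c,p+R.apply(T)).round(1).tolist())
np.save("q.npy",q)
# fitted clip seat: saddle mouth top corners
S=strut(0,q[2]);o=np.array([q[0],q[1],.12])
for s in(-.02,-.01,0,.01):
    P=np.array([[s+dx,.17+dy,.045] for dx in(-.01325,.01325) for dy in(-.011,.011)])
    print(s,((proj(c,o+S.apply(P))-[395,95]+.375)*4+[300,0]).round(0).tolist())
E
```

```text
[ 0.5947 -0.1085  0.1267]
-0.011 [ 0.1  0.2  0.2  0.  -0.2 -0.3]
0.011 [-0.8 -1.1 -1.2 -1.4 -1.3 -1.3]
0.0205 [ 0.1  0.1  0.   0.1 -0.2  0. ]
0.14950000000000002 [0.2 0.3 0.7]
0.159 [7.4 8.3 9.3]
0.18100000000000002 [-0.4  0.3]
0.1905 [ 0.  -0.3]
ends [ 0.3  0.5  1.2 -0.3]
252 251 300
258 250 301
264 249 303
270 249 303
276 249 303
280 None None
[[249.0, 264.8], [304.2, 264.8], [250.1, 304.9], [303.1, 304.9], [252.5, 246.8], [300.6, 246.8], [253.4, 282.5], [299.8, 282.5]]
-0.02 [[528.0, 414.0], [625.0, 413.0], [510.0, 522.0], [604.0, 522.0]]
-0.01 [[521.0, 455.0], [617.0, 455.0], [504.0, 562.0], [597.0, 562.0]]
0 [[514.0, 496.0], [609.0, 496.0], [497.0, 601.0], [590.0, 601.0]]
0.01 [[508.0, 536.0], [602.0, 536.0], [491.0, 639.0], [583.0, 639.0]]
```

The frame fit is good to about 1 mm. The fitted clip sits about 19.5 mm below mid-strut, and the held clip is centred in the fingers. Now I'll line up over the slot.

```bash
cat >> h.py <<'E'
try:
    q=np.load("q.npy");S=strut(0,q[2]);o=np.array([q[0],q[1],.12])
except Exception: pass
def loc():
    p,R=pose();print("strut tcp mm",(S.inv().apply(p-o)*1e3).round(1),"tool err",((toolon(S).inv()*R).as_rotvec()).round(3))
E
python3 - <<'E'
from h import *
loc()
for h in(.06,.027,.014):to(o+S.apply([-.0195,0,h]),toolon(S))
E
```

```text
strut tcp mm [-24.   -2.9 158. ] tool err [-0.     0.002  0.004]
turn [ 0.    -0.002 -0.004] shift [-0.46  0.29  9.8 ] rows 3
turn [ 0.    -0.002 -0.004] shift [-0.47  0.29 13.1 ] rows 4
turn [ 0.    -0.002 -0.004] shift [-0.47  0.29 14.4 ] rows 4
```

drive_tool([
  [[0, -0.002, -0.004], [-0.46, 0.29, 4], -1],
  [[0, -0.002, -0.004], [-0.46, 0.29, 8], -1],
  [[0, -0.002, -0.004], [-0.46, 0.29, 10], -1],
  [[0, -0.002, -0.004], [-0.46, 0.29, 11], -1],
  [[0, -0.002, -0.004], [-0.46, 0.29, 11.5], -1],
  [[0, -0.002, -0.004], [-0.46, 0.29, 12], -1],
  [[0, -0.002, -0.004], [-0.46, 0.29, 12.3], -1],
  [[0, -0.002, -0.004], [-0.46, 0.29, 12.6], -1],
  [[0, -0.002, -0.004], [-0.46, 0.29, 12.9], -1],
  [[0, -0.002, -0.004], [-0.46, 0.29, 13.1], -1],
  [[0, -0.002, -0.004], [-0.46, 0.29, 13.1], -1],
  [[0, -0.002, -0.004], [-0.46, 0.29, 13.1], -1],
])

```text
clock: 7.38
position: [0.5647, -0.1125, 0.1338]
ee_rot: [-0.168, 2.612, 0.044]
force: [-0.1, 0.5, -1.2]
width: 0.289
gripper_force: 39.8
```

```bash
python3 - <<'E'
from h import *
loc();s=readout.observe();print(s["force"],s["ft_torque"],s["width"])
to(o+S.apply([-.0195,0,.014]),toolon(S))
E
```

```text
strut tcp mm [-19.3  -0.2  27.1] tool err [-0.    -0.001 -0.002]
[-0.12960018  0.45255804 -1.16816645] [0.03221867 0.63995922 0.01303547] 0.28853063253491223
turn [0.    0.001 0.002] shift [0.02 0.02 1.31] rows 1
```

The nut is in the slot with no contact force. Next I'll push in to about 7 mm of travel.

drive_tool([
  [[0, 0, 0], [0, 0, 0.4], -1],
  [[0, 0, 0], [0, 0, 0.7], -1],
  [[0, 0, 0], [0, 0, 0.9], -1],
  [[0, 0, 0], [0, 0, 1.1], -1],
  [[0, 0, 0], [0, 0, 1.2], -1],
  [[0, 0, 0], [0, 0, 1.3], -1],
  [[0, 0, 0], [0, 0, 1.3], -1],
  [[0, 0, 0], [0, 0, 1.3], -1],
  [[0, 0, 0], [0, 0, 1.3], -1],
])

```text
clock: 8.13
position: [0.5711, -0.1118, 0.1229]
ee_rot: [-0.168, 2.612, 0.043]
force: [-4.9, -0.5, 7.1]
width: 0.285
gripper_force: 39.8
```

```bash
python3 - <<'E'
from h import *
loc();s=readout.observe();print(S.inv().apply(s["force"]).round(1),s["ft_torque"],s["width"],s["joints"])
E
```

```text
strut tcp mm [-19.2  -0.3  14.4] tool err [ 0.    -0.002 -0.002]
[-0.8  0.2  8.6] [0.23149344 0.77856415 0.17276138] 0.28461822274515236 [ 0.69484865  0.38218705 -0.60223333  2.21157567  0.53188242  0.11867951
  1.36843438]
```

drive_tool([
  [[0, 0, 0.12], [0, 0, 0.05], -1],
  [[0, 0, 0.24], [0, 0, 0.05], -1],
  [[0, 0, 0.36], [0, 0, 0.05], -1],
  [[0, 0, 0.48], [0, 0, 0.05], -1],
  [[0, 0, 0.6], [0, 0, 0.05], -1],
  [[0, 0, 0.72], [0, 0, 0.05], -1],
  [[0, 0, 0.84], [0, 0, 0.05], -1],
  [[0, 0, 0.96], [0, 0, 0.05], -1],
  [[0, 0, 1.08], [0, 0, 0.05], -1],
  [[0, 0, 1.2], [0, 0, 0.05], -1],
  [[0, 0, 1.32], [0, 0, 0.05], -1],
  [[0, 0, 1.44], [0, 0, 0.05], -1],
  [[0, 0, 1.573], [0, 0, 0.05], -1],
  [[0, 0, 1.573], [0, 0, 0.05], -1],
  [[0, 0, 1.573], [0, 0, 0.05], -1],
  [[0, 0, 1.573], [0, 0, 0.05], -1],
])

```text
clock: 9.47
position: [0.5719, -0.1114, 0.1229]
ee_rot: [1.811, 2.057, 0.554]
force: [-4.1, 0.8, 6.9]
width: 0.289
gripper_force: 39.8
```

```bash
python3 - <<'E'
from h import *
loc();s=readout.observe();print(S.inv().apply(s["force"]).round(1),s["ft_torque"],s["width"],s["joints"])
to(o+S.apply([-.0195,0,.019]),toolon(S,turn=np.pi/2))
E
```

```text
strut tcp mm [-18.5   0.   14. ] tool err [-0.002 -0.002  1.571]
[0.1 1.3 8. ] [0.22933627 0.47026232 0.11022852] 0.28882261089677586 [ 0.69378457  0.3829818  -0.60216023  2.21110446  0.5393414   0.11747788
 -0.21221377]
turn [0.003 0.    0.   ] shift [-0.  -0.1 -0.5] rows 1
```

The quarter turn went freely. Now I'll let the spring draw the nut up and open the fingers.

drive_tool([
  [[0, 0, 0], [0, 0, -0.2], -1],
  [[0, 0, 0], [0, 0, -0.4], -1],
  [[0, 0, 0], [0, 0, -0.5], -1],
  [[0, 0, 0], [0, 0, -0.5], -1],
  [[0, 0, 0], [0, 0, -0.5], 0],
  [[0, 0, 0], [0, 0, -0.5], 0],
  [[0, 0, 0], [0, 0, -0.5], 0],
  [[0, 0, 0], [0, 0, -0.5], 0],
  [[0, 0, 0], [0, 0, -0.5], 0],
  [[0, 0, 0], [0, 0, -0.5], 0],
  [[0, 0, 0], [0, 0, -0.5], 0],
  [[0, 0, 0], [0, 0, -2], 0],
  [[0, 0, 0], [0, 0, -5], 0],
  [[0, 0, 0], [0, 0, -9], 0],
  [[0, 0, 0], [0, 0, -13], 0],
  [[0, 0, 0], [0, 0, -13], 0],
  [[0, 0, 0], [0, 0, -13], 0],
])

```text
clock: 10.88
position: [0.5064, -0.1197, 0.2353]
ee_rot: [1.812, 2.058, 0.554]
force: [-0.2, -1.4, -0.3]
width: 0.502
gripper_force: 0.0
```

```bash
python3 - <<'E'
from h import *
import pickle
loc();s=readout.observe();print(s["force"],s["joints"])
c=cams.camera_info("wrist");im=cams.get_image("wrist");pickle.dump((c,im),open("w4.pkl","wb"))
T=cams.get_image("top");pickle.dump((cams.camera_info("top"),T),open("t4.pkl","wb"))
P=o+S.apply([[-.0195,0,.04]]);u=proj(c,P)[0];x,y=np.round(u).astype(int)-[50,60];x=max(x,0);y=max(y,0);print(u,x,y)
w=np.zeros((600,800,3),np.uint8)
a=cv2.resize(im[y:y+150,x:x+100],None,fx=4,fy=4,interpolation=2);w[:a.shape[0],:a.shape[1]]=a
b=cv2.resize(T[145:285,165:215],None,fx=4,fy=4,interpolation=2);w[:b.shape[0],420:420+b.shape[1]]=b
cv2.imwrite("pics/w4.png",w)
E
```

```text
strut tcp mm [-1.950e+01  1.000e-01  1.444e+02] tool err [-0.002  0.     1.571]
[-0.17801931 -1.35248132 -0.25766082] [ 1.41558587  0.2213328  -1.26016062  2.16280879  0.10068523  0.41113903
  0.26142366]
[276.14365457 210.01979438] 226 150
```

View pics/w4.png

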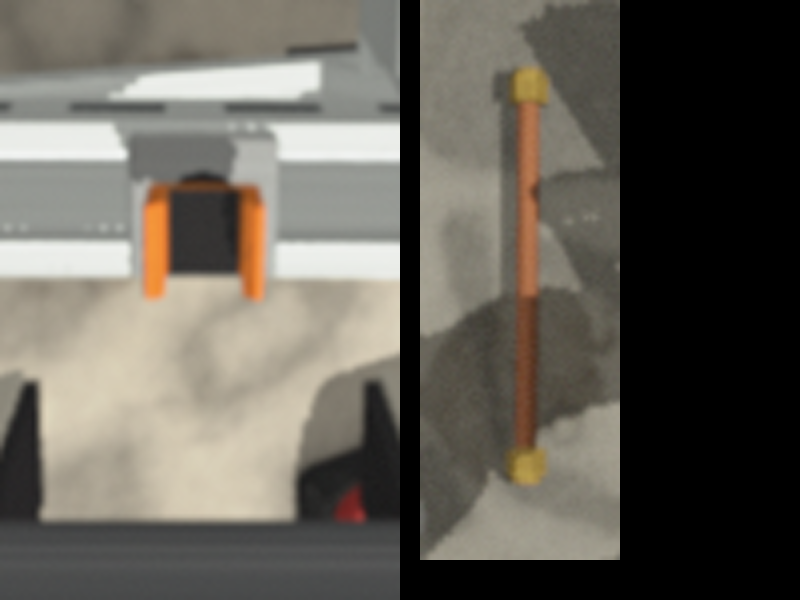

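The clip is caught crosswise and square, with its plate flat on the strut. The pipe's nuts are centred at top pixels (192.2,166.2) and (191.8,261.8). Next: the pick pose, clearance to the red case, and a check of the clip's corners.

```bash
python3 - <<'E'
from h import *
import pickle
c,T=pickle.load(open("t4.pkl","rb"))
a=onz(c,(192.25,166.25),.014);b=onz(c,(191.75,261.75),.014);print(a,b,np.linalg.norm(a-b))
m=(a+b)/2;d=a-b;yaw=np.arctan2(d[1],d[0]);print("mid",m.round(4),"yaw",yaw)
for z in(.0,.06,.1):print("case",onz(c,(151,215),z).round(3),onz(c,(153,222),z).round(3))
cw,im=pickle.load(open("w4.pkl","rb"))
P=np.array([[-.0195+dx,dy,.045] for dy in(-.011,.011) for dx in(-.01325,.01325)])
print(((proj(cw,o+S.apply(P))-[226,150]+.375)*4).round(0).tolist())
R=down(np.pi+yaw);to([m[0],m[1],.25],R);to([m[0],m[1],.003],R);print(pose()[1].as_matrix().round(2))
E
```

```text
[0.65452132 0.24063194 0.014     ] [0.39385596 0.24412129 0.014     ] 0.2606887093702277
mid [0.5242 0.2424 0.014 ] yaw -0.013385515134690218
case [0.525 0.357 0.   ] [0.505 0.352 0.   ]
case [0.518 0.342 0.06 ] [0.5   0.337 0.06 ]
case [0.514 0.332 0.1  ] [0.496 0.327 0.1  ]
[[144.0, 294.0], [261.0, 294.0], [142.0, 200.0], [262.0, 200.0]]
turn [ 0.431  0.377 -1.398] shift [35.85  6.11  1.86] rows 13
turn [ 0.431  0.377 -1.398] shift [35.89 -6.29 23.22] rows 13
[[-0.12  0.86  0.5 ]
 [ 0.99  0.11  0.06]
 [-0.    0.5  -0.86]]
```

The held-out check agrees: predicted corners are within about 1 mm of those seen. A pick centred on the pipe would bring the gripper body close to the red case. So I'll approach 25 mm to the right of the pipe, fully open, and let the closing fingers centre it.

```bash
python3 - <<'E'
from h import *
R=down(np.pi-.0134);to([.524,.2174,.27],R)
E
```

```text
turn [ 0.431  0.377 -1.398] shift [ 3.337e+01  6.830e+00 -3.000e-02] rows 13
```

drive_tool([
  [[0, 0, 0], [0, 0, -4], 1],
  [[0, 0, 0], [0, 0, -6], 1],
  [[0.431, 0.377, -1.398], [33.4, 6.8, -6], 1],
  [[0.431, 0.377, -1.398], [33.4, 6.8, -6], 1],
  [[0.431, 0.377, -1.398], [33.4, 6.8, -6], 1],
  [[0.431, 0.377, -1.398], [33.4, 6.8, -6], 1],
  [[0.431, 0.377, -1.398], [33.4, 6.8, -6], 1],
  [[0.431, 0.377, -1.398], [33.4, 6.8, -6], 1],
  [[0.431, 0.377, -1.398], [33.4, 6.8, 0], 1],
  [[0.431, 0.377, -1.398], [33.4, 6.8, 0], 1],
  [[0.431, 0.377, -1.398], [33.4, 6.8, 0], 1],
  [[0.431, 0.377, -1.398], [33.4, 6.8, 0], 1],
  [[0.431, 0.377, -1.398], [33.4, 6.8, 0], 1],
  [[0.431, 0.377, -1.398], [33.4, 6.8, 0], 1],
  [[0.431, 0.377, -1.398], [33.4, 6.8, 0], 1],
  [[0.431, 0.377, -1.398], [33.4, 6.8, 0], 1],
  [[0.431, 0.377, -1.398], [33.4, 6.8, 0], 1],
  [[0.431, 0.377, -1.398], [33.4, 6.8, 0], 1],
  [[0.431, 0.377, -1.398], [33.4, 6.8, 0], 1],
  [[0.431, 0.377, -1.398], [33.4, 6.8, 0], 1],
])

```text
clock: 12.65
position: [0.523, 0.2186, 0.2688]
ee_rot: [0.02, 3.141, 0.002]
force: [-0.1, -0.4, 0.0]
width: 0.998
gripper_force: 0.0
```

```bash
python3 - <<'E'
from h import *
p,R=pose();print(readout.observe()["joints"])
to([.524,.2174,.004],down(np.pi-.0134))
# refine pipe from wrist image: pipe edges by colour
c=cams.camera_info("wrist");im=cams.get_image("wrist")
hsv=cv2.cvtColor(im,cv2.COLOR_BGR2HSV);m=((hsv[...,0]<16)&(hsv[...,1]>90)&(hsv[...,2]>60)).astype(np.uint8)
ps=proj(c,[[.40,.242,.012],[.524,.242,.012],[.65,.242,.012]]);print(ps.round(0).tolist())
for v in range(40,260,30):
    u=int(np.interp(v,ps[:,1] if ps[0,1]<ps[-1,1] else ps[::-1,1],ps[:,0] if ps[0,1]<ps[-1,1] else ps[::-1,0]))
    k=np.where(m[v,u-20:u+20])[0]+u-20
    if len(k):print(v,k.min(),k.max(),onz(c,(k.mean(),v),.012).round(4))
cv2.imwrite("pics/w5.png",im)
E
```

```text
[ 0.27311752  0.56081694 -1.17264745  1.59510375  0.52702485  1.34123738
  0.59030051]
turn [0.001 0.    0.001] shift [-0.1  -0.14 26.48] rows 7
[[293.0, 85.0], [293.0, 181.0], [292.0, 263.0]]
100 293 303 [0.4182 0.2487 0.012 ]
130 292 302 [0.4557 0.2476 0.012 ]
160 292 301 [0.4953 0.2472 0.012 ]
190 291 301 [0.5374 0.2468 0.012 ]
220 291 300 [0.5819 0.2463 0.012 ]
250 290 299 [0.6291 0.245  0.012 ]
```

drive_tool([
  [[0, 0, 0], [-0.1, 0.1, 8], 1],
  [[0, 0, 0], [-0.1, 0.1, 16], 1],
  [[0, 0, 0], [-0.1, 0.1, 22], 1],
  [[0, 0, 0], [-0.1, 0.1, 25], 1],
  [[0, 0, 0], [-0.1, 0.1, 26], 1],
  [[0, 0, 0], [-0.1, 0.1, 26.4], 1],
  [[0, 0, 0], [-0.1, 0.1, 26.4], 1],
  [[0, 0, 0], [-0.1, 0.1, 26.4], 1],
  [[0, 0, 0], [-0.1, 0.1, 26.4], 1],
  [[0, 0, 0], [-0.1, 0.1, 26.4], -1],
  [[0, 0, 0], [-0.1, 0.1, 26.4], -1],
  [[0, 0, 0], [-0.1, 0.1, 26.4], -1],
  [[0, 0, 0], [-0.1, 0.1, 26.4], -1],
  [[0, 0, 0], [-0.1, 0.1, 26.4], -1],
  [[0, 0, 0], [-0.1, 0.1, 26.4], -1],
  [[0, 0, 0], [-0.1, 0.1, 26.4], -1],
  [[0, 0, 0], [-0.1, 0.1, 26.4], -1],
  [[0, 0, 0], [-0.1, 0.1, 26.4], -1],
  [[0, 0, 0], [-0.1, 0.1, 26.4], -1],
  [[0, 0, 0], [-0.1, 0.1, 26.4], -1],
], newtons=40)

```text
clock: 14.37
position: [0.5236, 0.2208, 0.0047]
ee_rot: [-0.015, -3.14, -0.003]
force: [-0.6, 3.5, 3.0]
width: 0.249
gripper_force: 1.6
```

drive_tool([
  [[0, 0, 0], [0, 0, 0], -1],
  [[0, 0, 0], [0, 0, 0], -1],
  [[0, 0, 0], [0, 0, 0], -1],
  [[0, 0, 0], [0, 0, 0], -1],
  [[0, 0, 0], [0, 0, 0], -1],
  [[0, 0, 0], [0, 0, 0], -1],
])

```text
clock: 14.87
position: [0.5236, 0.2206, 0.0047]
ee_rot: [-0.016, -3.14, -0.003]
force: [0.0, 4.4, 3.1]
width: 0.152
gripper_force: 40.0
```

drive_tool([
  [[0, 0, 0], [0, 0, -3], -1],
  [[0, 0, 0], [0, 0, -6], -1],
  [[0, 0, 0], [0, 0, -10], -1],
  [[0, 0, 0], [0, 0, -14], -1],
  [[0, 0, 0], [0, 0, -18], -1],
  [[0, 0, 0], [0, 0, -22], -1],
  [[0, 0, 0], [0, 0, -26], -1],
  [[0, 0, 0], [0, 0, -28], -1],
  [[0, 0, 0], [0, 0, -28], -1],
  [[0, 0, 0], [0, 0, -28], -1],
])

```text
clock: 15.7
position: [0.5241, 0.2189, 0.2845]
ee_rot: [-0.018, -3.141, 0.001]
force: [-0.5, -0.6, -3.3]
width: 0.151
gripper_force: 40.0
```

```bash
python3 - <<'E'
from h import *
to(o+S.apply([-.0195,.085,.16]),toolon(S,turn=np.pi/2));print(readout.observe()["joints"])
c=cams.camera_info("wrist");im=cams.get_image("wrist");p,R=pose()
print(proj(c,p+R.apply([[x,0,-.0073] for x in(-.127,0,.127)])).round(1).tolist())
cv2.imwrite("pics/w6.png",cv2.resize(im,(800,600),interpolation=2))
E
```

```text
turn [-0.431 -0.375  1.398] shift [  3.33 -25.57   3.58] rows 13
[ 0.26784266  0.54606579 -1.16615425  1.56637794  0.50846489  1.3697178
  0.60971456]
[[275.6, 438.1], [275.4, 264.6], [274.9, -1.5]]
```

View pics/w6.png

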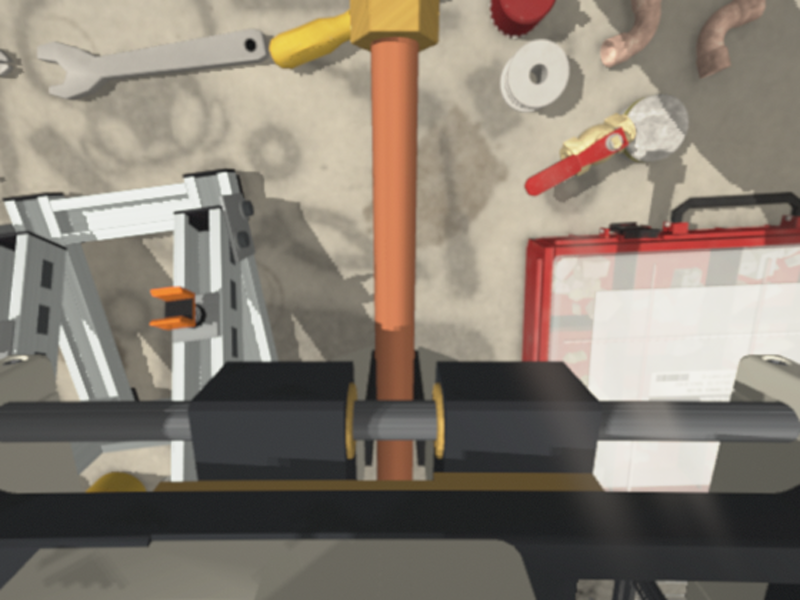

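The valve and wrench are undisturbed. The pipe is held squarely, and its near nut's inner edge at (393,45) agrees with a mid-pipe grip. Now I'll carry it to above the clips.

drive_tool([
  [[-0.431, -0.375, 1.398], [3.3, -25.6, 3.6], -1],
  [[-0.431, -0.375, 1.398], [3.3, -25.6, 3.6], -1],
  [[-0.431, -0.375, 1.398], [3.3, -25.6, 3.6], -1],
  [[-0.431, -0.375, 1.398], [3.3, -25.6, 3.6], -1],
  [[-0.431, -0.375, 1.398], [3.3, -25.6, 3.6], -1],
  [[-0.431, -0.375, 1.398], [3.3, -25.6, 3.6], -1],
  [[-0.431, -0.375, 1.398], [3.3, -25.6, 3.6], -1],
  [[-0.431, -0.375, 1.398], [3.3, -25.6, 3.6], -1],
  [[-0.431, -0.375, 1.398], [3.3, -25.6, 3.6], -1],
  [[-0.431, -0.375, 1.398], [3.3, -25.6, 3.6], -1],
  [[-0.431, -0.375, 1.398], [3.3, -25.6, 3.6], -1],
  [[-0.431, -0.375, 1.398], [3.3, -25.6, 3.6], -1],
  [[-0.431, -0.375, 1.398], [3.3, -25.6, 3.6], -1],
  [[-0.431, -0.375, 1.398], [3.3, -25.6, 3.6], -1],
  [[-0.431, -0.375, 1.398], [3.3, -25.6, 3.6], -1],
  [[-0.431, -0.375, 1.398], [3.3, -25.6, 3.6], -1],
  [[-0.431, -0.375, 1.398], [3.3, -25.6, 3.6], -1],
])

```text
clock: 17.17
position: [0.4884, -0.0357, 0.2481]
ee_rot: [1.813, 2.062, 0.554]
force: [-0.5, -0.9, -2.0]
width: 0.148
gripper_force: 40.0
```

```bash
python3 - <<'E'
from h import *
loc();print(readout.observe()["joints"].round(2) if hasattr(readout.observe()["joints"],"round") else readout.observe()["joints"])
for h in(.06,.0265):to(o+S.apply([-.0193,.085,h]),toolon(S,turn=np.pi/2))
c=cams.camera_info("wrist");im=cams.get_image("wrist");p,R=pose()
ps=proj(c,p+R.apply([[x,0,-.0073] for x in(0,.06,.085,.118)]));print(ps.round(1).tolist())
hsv=cv2.cvtColor(im,cv2.COLOR_BGR2HSV);m=((hsv[...,0]<13)&(hsv[...,1]>90)&(hsv[...,2]>50))
for v in(50,90,130,170,210):
    k=np.where(m[v,240:310])[0]+240;print(v,(k.min(),k.max()) if len(k) else None)
cw=np.array([[-.0195+dx,.17,.045] for dx in(-.01325,.01325)]);print(proj(c,o+S.apply(cw)).round(1).tolist())
cv2.imwrite("pics/w7.png",cv2.resize(im,(800,600),interpolation=2))
E
```

```text
strut tcp mm [-19.3  85.6 159.1] tool err [-0.002  0.003  1.57 ]
[ 1.3   0.02 -1.22  2.22 -0.23  0.41  0.4 ]
turn [-0.001 -0.003  0.001] shift [-0.1   0.01  9.91] rows 3
turn [-0.001 -0.003  0.001] shift [-1.100e-01  1.000e-02  1.326e+01] rows 4
[[277.0, 265.4], [277.1, 155.5], [277.1, 101.9], [277.2, 21.6]]
50 (np.int64(260), np.int64(292))
90 (np.int64(261), np.int64(291))
130 (np.int64(262), np.int64(290))
170 (np.int64(262), np.int64(290))
210 (np.int64(262), np.int64(289))
[[260.9, 113.2], [291.6, 113.2]]
```

View pics/w7.png

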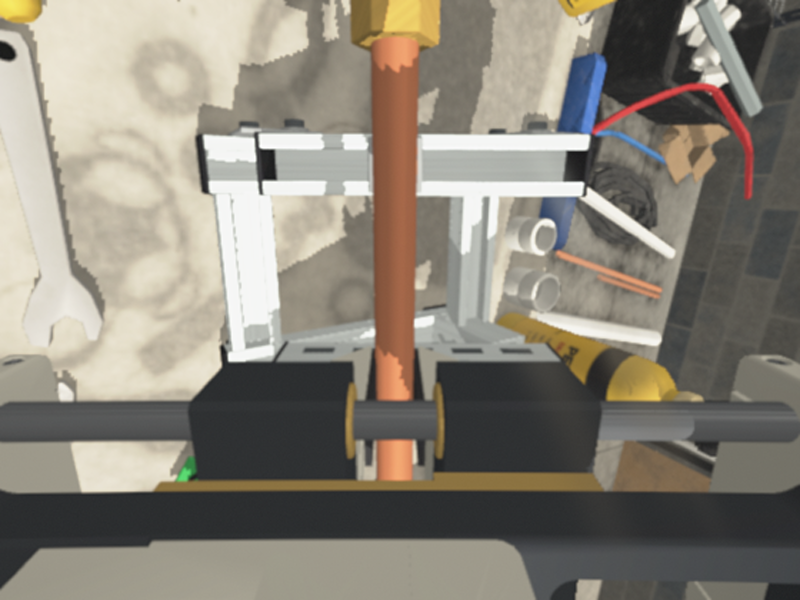

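The pipe covers the fitted clip exactly, from (372,140) to (415,190), so it is lined up. I'll lower it.

drive_tool([
  [[0, -0.003, 0], [-0.1, 0, 4], -1],
  [[0, -0.003, 0], [-0.1, 0, 7], -1],
  [[0, -0.003, 0], [-0.1, 0, 9.5], -1],
  [[0, -0.003, 0], [-0.1, 0, 10.5], -1],
  [[0, -0.003, 0], [-0.1, 0, 11.2], -1],
  [[0, -0.003, 0], [-0.1, 0, 11.8], -1],
  [[0, -0.003, 0], [-0.1, 0, 12.3], -1],
  [[0, -0.003, 0], [-0.1, 0, 12.7], -1],
  [[0, -0.003, 0], [-0.1, 0, 13], -1],
  [[0, -0.003, 0], [-0.1, 0, 13.2], -1],
  [[0, -0.003, 0], [-0.1, 0, 13.2], -1],
  [[0, -0.003, 0], [-0.1, 0, 13.2], -1],
])

```text
clock: 18.22
position: [0.5537, -0.0262, 0.1332]
ee_rot: [1.811, 2.062, 0.551]
force: [-8.8, 3.7, 6.0]
width: 0.151
gripper_force: 40.0
```

```bash
python3 - <<'E'
from h import *
loc();s=readout.observe();print(S.inv().apply(s["force"]).round(1),s["ft_torque"],s["width"])
E
```

```text
strut tcp mm [-19.6  86.8  26.6] tool err [-0.     0.002  1.568]
[-4.1  4.7  9.3] [0.76050347 1.41731716 0.58462783] 0.15059363233580178
```

It's seated at the expected height with light contact. I'll release and withdraw.

drive_tool([
  [[0, 0, 0], [0, 0, -0.05], 0],
  [[0, 0, 0], [0, 0, -0.05], 0],
  [[0, 0, 0], [0, 0, -0.05], 0],
  [[0, 0, 0], [0, 0, -0.05], 0],
  [[0, 0, 0], [0, 0, -0.05], 0],
  [[0, 0, 0], [0, 0, -0.05], 0],
  [[0, 0, 0], [0, 0, -0.05], 0],
  [[0, 0, 0], [0, 0, -2], 0],
  [[0, 0, 0], [0, 0, -5], 0],
  [[0, 0, 0], [0, 0, -9], 0],
  [[0, 0, 0], [0, 0, -13], 0],
  [[0, 0, 0], [0, 0, -16], 0],
  [[0, 0, 0], [0, 0, -16], 0],
  [[0, 0, 0], [0, 0, -16], 0],
])

```text
clock: 19.38
position: [0.4911, -0.049, 0.2345]
ee_rot: [1.831, 2.047, 0.522]
force: [-0.3, -0.5, 1.0]
width: 0.498
gripper_force: 0.0
```

```bash
python3 - <<'E'
from h import *
import pickle
loc();c=cams.camera_info("wrist");im=cams.get_image("wrist");T=cams.get_image("top");ct=cams.camera_info("top")
d=cv2.absdiff(T,pickle.load(open("t1.pkl","rb"))[1]).max(2);print("valve,pen diff",d[230:275,100:160].mean(),d[220:268,422:438].mean())
pts=o+S.apply([[-.0195,y,.0345] for y in(0,.17,.085-.127,.085+.127)])
print("pred wrist",proj(c,pts).round(0).tolist(),"top",proj(ct,pts).round(1).tolist())
w=np.zeros((600,800,3),np.uint8)
a=cv2.resize(im[0:270,130:430],None,fx=1.5,fy=1.5,interpolation=2);w[:a.shape[0],:a.shape[1]]=a
b=cv2.resize(T[150:250,232:342],None,fx=3,fy=3,interpolation=2);w[:b.shape[0],460:460+b.shape[1]]=b
cv2.imwrite("pics/w8.png",w)
E
```

```text
strut tcp mm [-25.2  72.1 146.8] tool err [ 0.026 -0.004  1.581]
valve,pen diff 41.46851851851852 4.893229166666667
pred wrist [[284.0, 274.0], [284.0, 93.0], [284.0, 310.0], [284.0, 35.0]] top [[325.6, 190.3], [258.1, 200.6], [342.3, 187.8], [241.4, 203.1]]
```

View pics/w8.png

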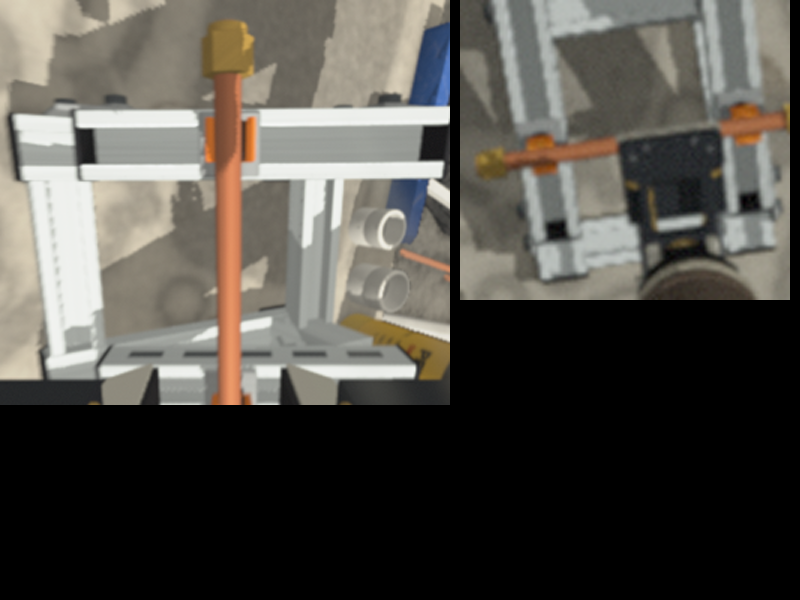

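The pipe lies in both saddles, with the orange walls either side of it at the left strut (230,138) and at the right clip. Its nuts are within 1 px of the prediction. I'll check the valve and marker against the first picture, then hand in.

```bash
python3 - <<'E'
from h import *
A=cv2.imread("pics/top0.png");B=cams.get_image("top")
def cen(im,box,lo,hi):
    y0,y1,x0,x1=box;h=cv2.inRange(cv2.cvtColor(im[y0:y1,x0:x1],cv2.COLOR_BGR2HSV),lo,hi);k=np.argwhere(h);return len(k),k.mean(0).round(1) if len(k) else None
for n,b,lo,hi in(("valve lever",(230,262,118,162),(0,150,60),(6,255,255)),("pen",(220,270,420,438),(105,120,40),(125,255,255))):
    print(n,cen(A,b,lo,hi),cen(B,b,lo,hi))
print(readout.observe()["clock"],readout.observe()["dq"])
E
```

```text
valve lever (126, array([14.6, 24.6])) (127, array([14.6, 24.6]))
pen (186, array([24.3,  9.1])) (183, array([24.3,  9.1]))
19.5333 [-0.05820352  0.04233319  0.02903773  0.00948867  0.11832651 -0.01781566
 -0.11343699]
```

```bash
python3 -c "
from cell import job;print(job.sign_off())"
```

```text
the job is handed in; nothing more can be done
None
```

The job is handed in at about 19.5 s on the clock: the orange clip is caught crosswise in the right strut level with the fitted one, the pipe lies down in both clips, and the valve and marker have not moved; sign-off returned no verdict.

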